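# Turn the bench carousel to bring the polishing paste to the front

## Task

Slowly turn the round carousel on the bench by pushing one or more of the orange pegs on its rim with the fingertips, until the green-lidded paste tin stands at the front, in line with the red arrow on the carousel's black foot; then let go and move clear. Push only, with nothing grasped or lifted: do not touch the things standing in the cups, which must stay upright in them, and leave the things on the bench round about where they are.

Things in the scene. Friction and masses are not known exactly. Their poses are not given: they have to be found in the camera images.
- carousel_base: black round foot of the carousel, fixed to the bench, 236 mm across and 14 mm high, with a tongue 50 mm wide and 10 mm high that reaches 165 mm from the axis, under and past the deck's edge, and bears a red arrow (a chevron 33 mm wide that points at the axis). Origin on the carousel's axis at the bench top. The tongue points along its own -x axis: that is the front (always within about 26 degrees of facing the robot)
- arrow (a point): the red arrow on the tongue of the foot, 150 mm from the axis, 11 mm above the bench; it is fixed
- deck_center (a point): point on the axis, on the top face of the grey turning deck, 28 mm above the bench. The deck is a disc 274 mm across and 10 mm thick (18 to 28 mm above the bench), with a low steel hub (32 mm across, 8 mm high). On it are four white round cups, 10 mm deep, 73 mm inside and 80 mm outside, their centres 70 mm from the axis and 90 degrees apart; each holds one thing, in an order that differs every time. Four orange pegs stand on the rim, half-way between the cups
- carousel (a joint): turn of the deck in rad from where it stood at the start, anticlockwise seen from above positive; free to turn more than a full turn either way. It turns stiffly (about 0.15 N m, some 1.3 N at a peg) and stops where it is left
- peg0 (a point): top of an orange upright peg fixed on the deck's rim, 124 mm from the axis; the peg is a round post 16 mm across (22 mm at its 3 mm high foot), from the deck's face 28 mm above the bench to 60 mm above the bench, with tapered top
- peg1 (a point): the same for the peg 90 degrees anticlockwise (from above) from peg0
- peg2 (a point): the same for the peg 180 degrees anticlockwise (from above) from peg0
- peg3 (a point): the same for the peg 270 degrees anticlockwise (from above) from peg0
- paste_tin: round tin of polishing paste with a dark green lid, clear below, 64 mm across, 26 mm high, loose in one of the cups; origin at the centre of its underside. This is the thing to bring to the front
- black_loupe: black eye loupe, 35 mm across, 36 mm high, loose in a cup; origin at the centre of its underside
- match_box: red and yellow matchbox lying flat, 36x55x15 mm, loose in a cup; origin at the centre of its underside
- amber_pot: small amber glass pot with a black cap, 44 mm across, 48 mm high, loose in a cup; origin at the centre of its underside
- yellow_screwdriver: screwdriver with a yellow handle lying on the bench, 170 mm long along its x axis, 24 mm wide and 26 mm high; origin at the middle of its underside; to be left alone
- tape_roll: roll of masking tape lying flat on the bench, 101 mm across, 24 mm high; origin at the centre of its underside; to be left alone
- bowl: small steel bowl on the bench, 99 mm across, 35 mm high; origin at the centre of its underside; to be left alone
- red_pliers: pliers with red handles lying on the bench, 128x52x12 mm, long along x; origin at the middle of the underside; to be left alone
Not all that is in view belongs to the job. What is shaped like the black_loupe but pink or purple is not meant.

How it is judged:
At the end, for the whole second after the job is handed in: Paste tin centre within 12 mm of the line from the axis to the red arrow, on the arrow's side; carousel and tin at rest (under 0.03 and 0.1 rad/s); all four things upright (within 0.15 rad) in their cups; things on the bench within 20 mm of their starts (y of paste_tin in the frame of carousel_base between -0.012 and 0.012 m and x of paste_tin in the frame of carousel_base below -0.05 m and angular speed of paste_tin below 0.1 rad/s and velocity of joint carousel between -0.03 and 0.03 rad/s and horizontal distance between paste_tin and deck_center between 0.055 and 0.085 m and height (world z) of paste_tin between 0.022 and 0.034 m and angle between each of paste_tin, black_loupe, match_box, amber_pot's own z axis and vertical below 0.15 rad and horizontal distance between black_loupe and deck_center between 0.055 and 0.085 m and height (world z) of black_loupe between 0.022 and 0.034 m and horizontal distance between match_box and deck_center between 0.055 and 0.085 m and height (world z) of match_box between 0.022 and 0.034 m and horizontal distance between amber_pot and deck_center between 0.055 and 0.085 m and height (world z) of amber_pot between 0.022 and 0.034 m and distance of each of yellow_screwdriver, tape_roll, bowl, red_pliers from where it was at the start of the episode below 0.02 m); the robot touches nothing.
It fails at once if the robot touches a thing standing in the carousel's cups (contact force between any of the fingers, the arm and paste_tin above 0.5 N or contact force between any of the fingers, the arm and black_loupe above 0.5 N or contact force between any of the fingers, the arm and match_box above 0.5 N or contact force between any of the fingers, the arm and amber_pot above 0.5 N).
It fails at once if something on the carousel is lifted, tipped or leaves its cup (not (horizontal distance between paste_tin and deck_center between 0.055 and 0.085 m and height (world z) of paste_tin between 0.022 and 0.034 m and angle between each of paste_tin, black_loupe, match_box, amber_pot's own z axis and vertical below 0.15 rad and horizontal distance between black_loupe and deck_center between 0.055 and 0.085 m and height (world z) of black_loupe between 0.022 and 0.034 m and horizontal distance between match_box and deck_center between 0.055 and 0.085 m and height (world z) of match_box between 0.022 and 0.034 m and horizontal distance between amber_pot and deck_center between 0.055 and 0.085 m and height (world z) of amber_pot between 0.022 and 0.034 m)).
It fails at once if the carousel is spun fast (over 2.5 rad/s) (velocity of joint carousel above 2.5 rad/s or velocity of joint carousel below -2.5 rad/s).
It fails at once if a thing on the bench beside the carousel is moved more than 20 mm (not (distance of each of yellow_screwdriver, tape_roll, bowl, red_pliers from where it was at the start of the episode below 0.02 m)).
It also fails if it takes over 45 s, if anything falls off the work surface, if the arm or the gripper's body presses on something with over 40 N, if the wrist force passes 120 N, or if a joint passes its speed limit or range.

## Robot

A 6-joint arm with a two-finger parallel gripper is mounted at the origin on a cart in front of the work surface, level with it; the furniture and walls round the work are solid. World frame = base frame: x ahead of the robot, y to its left, z up, the work surface at z = 0. Lengths are in m, angles in rad, forces in N, time in s.
With the tool pointing down it reaches from about 0.275 to 0.85 m from the base axis. Payload 19 kg.
Tool frame: the origin (TCP) lies midway between the tips of the shut fingers; the grasp point (between the pads) lies 19 mm behind it; z points along the fingers, y is the line along which they close (so a half turn about z gives the same grasp; the last joint's range is limited). The gripper opens to 85 mm and grips with 20 to 120 N. Pads are 22 mm wide; open, the fingers measure 114 mm over their backs; the gripper's body (76 mm by 85 mm) begins 54 mm behind the grasp point. The pads swing forward as they close: fully open they stand 13 mm farther back than shut.
Start: joints at [1.061, 0.15, 1.437, -0, 1.554, -0.134], TCP at [0.211, 0.535, 0.209] pointing down, gripper open.
Joint ranges: [-2.8, 2.8], [-0.68, 2.1], [0.12, 2.68], [-1.39, 4.53], [0.16, 2.79], [-2.81, 2.81]. Speed limits (rad/s): [1.89, 1.89, 2.22, 3.01, 3.01, 3.01].

## Interface

Orientations are given as a unit quaternion [x, y, z, w].
In Python, from workcell import bot gives the robot as it stands.
- The arm moves only by the shell command python3 -m inch 'ROWS' [OPENING]. ROWS is JSON, a list of rows, each a list of 4 numbers: the shift along the world's x, y, z each as a share of 0.4 m, from -1 to 1, then the turn about the world's z as a share of pi/2 rad, from -1 to 1. A call has exactly 5 rows; each row is the pose to reach, as a shift and turn from the pose commanded when the call began; what a row does not reach only later rows make up. A row lasts 1/8 s, in which the tool goes at most 62.5 mm and 10.7 degrees, less where a joint would pass 70% of its speed; a pose out of reach is approached as far as the arm can. A call with a number of a shift or a turn outside -1 to 1 is refused whole. A call with a gripper value outside its range is refused whole. OPENING is the opening, from 0 (shut) to 1 (fully open), set as the call begins (- or left out, the last holds). The fingers move at their own pace and stop on an object; the grip force is fixed at half the most. Time passes only in rows, so rows that repeat a pose let the fingers close, or fill a call up. It gives the time, the measured TCP pose, the force, the opening and the grip force at its end, in the units of the state.
- bot.read_state(): the state, without advancing time (a new reading comes with each control period).
- bot.camera(name): name is "side" or "top" or "wrist"; returns a dict with "color" (420x560x3 uint8, blue, green, red), "depth" (420x560 float32, m along the optical axis (not along the pixel's ray), 0 where there is no reading), "K" (3x3 intrinsics, pixels), "T" (4x4, takes a point from camera to world coordinates). Camera axes: x right, y up, looking along -z (the intrinsics and any distortion apply to the point x, -y, -z); pixel columns grow to the right and rows downward; lengths in m; the calibration is good to about 2 mm. A picture is of the moment at which its call begins.
- bot.finish_job(): hands the job in; it is judged then, once.
The state is a dict: "time": time; "joint_pos": joint angles; "qvel": joint speeds; "joint_torque": joint torques, N m; "tool_pos": TCP position; "tcp_rot": TCP orientation; "ft_force": force on the tool from outside, world axes, zero at the start; "wrist_torque": the same for the moment, N m; "grip_width": finger opening in m; "grip_force": force on a finger pad.
Only numpy, scipy, OpenCV 4.12 (cv2) and the standard library are available. Lean on these libraries where they do the work, as an engineer would, in place of code of your own. Each camera call takes 0.05 s, during which the arm holds its last target. There are 200 camera calls.

## Working session

There is one attempt and no reset: what is moved stays moved. The work goes in short steps, Python scripts to look and compute and a shell command to move; the robot and the scene stay as the last step left them, time stands still between calls to the robot, and variables do not carry over. Pictures are saved under pics/ and viewed, at most 10 in all, crops included, and the job is handed in when it is done.

```bash
mkdir -p pics; cat > h.py <<'E'
import numpy as np, cv2
from workcell import bot
def world(c,u,v,z=None):
    K,T=c["K"],c["T"]
    d=np.array([(u-K[0,2])/K[0,0],-(v-K[1,2])/K[1,1],-1.0])
    R,t=T[:3,:3],T[:3,3]
    w=R@d
    s=(z-t[2])/w[2] if z is not None else c["depth"][int(v),int(u)]
    return t+s*w
def cloud(c):
    v,u=np.mgrid[0:420,0:560];K,T=c["K"],c["T"];D=c["depth"]
    P=np.stack([(u-K[0,2])/K[0,0]*D,-(v-K[1,2])/K[1,1]*D,-D],-1)
    return P@T[:3,:3].T+T[:3,3]
E
python3 - <<'E'
from h import *
for n in("top","side"):
    c=bot.camera(n);cv2.imwrite(f"pics/{n}0.png",c["color"])
    np.savez(f"{n}0.npz",**c)
    P=cloud(c);hsv=cv2.cvtColor(c["color"],cv2.COLOR_BGR2HSV)
    print(n,c["T"][:3,3].round(3))
    for nm,lo,hi in(("orange",(5,150,120),(18,255,255)),("green",(45,60,20),(90,255,200)),("red",(0,150,90),(4,255,255))):
        m=cv2.inRange(hsv,lo,hi);k,l,s,ce=cv2.connectedComponentsWithStats(m)
        for i in range(1,k):
            if s[i,4]>15:
                q=P[(l==i)&(c["depth"]>0)]
                print(nm,s[i,4],ce[i].round(1),np.median(q,0).round(3),"zmax",np.percentile(q[:,2],95).round(3))
E
```

```text
top [ 0.275 -0.014  1.177]
orange 18 [248.9 245.7] [0.44  0.061 0.059] zmax 0.063
green 42 [357.  139.2] [ 0.713 -0.238  0.086] zmax 0.094
green 29 [276.6 216.5] [ 0.515 -0.014  0.054] zmax 0.058
red 47 [ 3.  93.5] [0.559 0.33  0.674] zmax 0.675
red 39 [407.5 235.5] [ 0.456 -0.367  0.01 ] zmax 0.013
red 28 [421.2 238.7] [ 0.444 -0.407  0.009] zmax 0.012
red 46 [230.3 255. ] [0.424 0.114 0.011] zmax 0.015
red 57 [ 20.8 276.1] [0.391 0.675 0.018] zmax 0.021
red 16 [ 22.8 317.6] [0.283 0.659 0.018] zmax 0.023
side [0.239 1.015 0.567]
orange 98 [454.6 155.4] [-0.132 -1.09  -0.026] zmax -0.023
orange 37 [261.2 213.6] [ 0.561 -0.056  0.04 ] zmax 0.06
orange 45 [236.7 221.6] [0.615 0.015 0.044] zmax 0.046
orange 46 [207.1 226.7] [0.685 0.068 0.043] zmax 0.06
orange 55 [292.4 236.6] [0.438 0.066 0.043] zmax 0.061
orange 66 [233.5 253.6] [0.56  0.191 0.046] zmax 0.06
green 20 [234.6 176.2] [ 0.71  -0.236  0.087] zmax 0.093
green 107 [269.4 223.1] [0.512 0.026 0.054] zmax 0.056
red 21 [308.4 189. ] [ 0.478 -0.376  0.009] zmax 0.011
red 26 [240.  222.9] [0.6   0.028 0.044] zmax 0.045
red 33 [294. 257.] [0.423 0.112 0.012] zmax 0.014
```

View pics/top0.png

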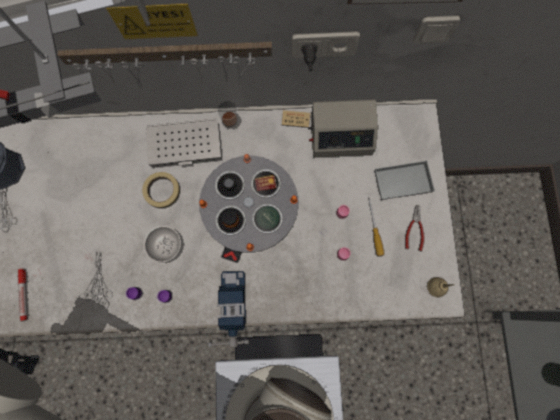

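View pics/side0.png

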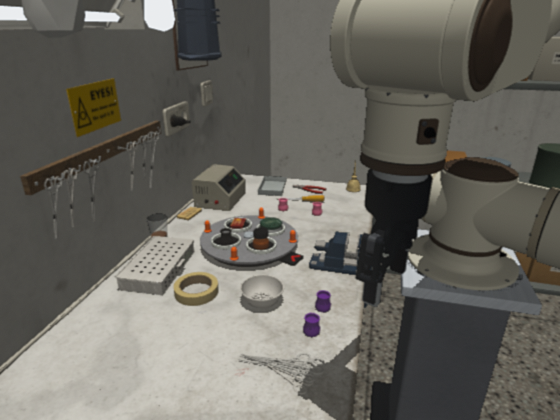

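The top view shows the deck centred at about (249,202). The pegs are at (247,157), (294,199), (250,246) and (203,203), the green tin at (267,218) and the red arrow at (231,255). The side view agrees. The right-hand side of the deck is clear, so I'll push the right peg clockwise.

```bash
cat > fit.py <<'E'
from h import *
from itertools import permutations
def comps(c,lo,hi,amin=6):
    hsv=cv2.cvtColor(c["color"],cv2.COLOR_BGR2HSV);m=cv2.inRange(hsv,lo,hi)
    k,l,s,ce=cv2.connectedComponentsWithStats(m);return [(s[i,4],ce[i]) for i in range(1,k) if s[i,4]>=amin]
def fit(c,ang0=True):
    pk=[world(c,*ce,z=.052) for a,ce in comps(c,(3,130,90),(20,255,255))]
    pk=[p[:2] for p in pk if 0.105<np.hypot(p[0]-.562,p[1]-.067)<.145]
    return np.array(pk)
E
python3 - <<'E'
from fit import *
for n in("top","side"):
    c=dict(np.load(f"{n}0.npz"))
    p=fit(c);print(n,p.round(4).tolist(),"mean",p.mean(0).round(4))
    P=cloud(c);z=P[...,2];r=np.hypot(P[...,0]-.562,P[...,1]-.067)
    m=(abs(z-.028)<.006)&(r<.15)
    # circle fit of deck outline from mask hull
    h=cv2.convexHull(P[m][:,:2].astype(np.float32))[:,0]
    print("deck circle",cv2.minEnclosingCircle(h), "z",np.median(z[m]).round(4))
    hsv=cv2.cvtColor(c["color"],cv2.COLOR_BGR2HSV)
    g=(cv2.inRange(hsv,(40,40,10),(95,255,200))>0)&(r<.12)&(z>.045)
    q=P[g];print("tin",len(q),q.mean(0).round(4),((q.max(0)+q.min(0))/2).round(4),(q.max(0)-q.min(0)).round(3))
    g=(cv2.inRange(hsv,(0,120,70),(6,255,255))>0)&(r>.13)&(r<.175)&(z<.02);q=P[g];print("arrow",len(q),q.mean(0).round(4))
    b=[("bench max right side",(P[...,0]>.4)&(P[...,0]<.75)&(P[...,1]<-.08)&(P[...,1]>-.16))]
    for nm,mm in b: print(nm,np.percentile(z[mm],99))
s=bot.read_state();print(s["time"],s["tool_pos"],s["tcp_rot"])
from scipy.spatial.transform import Rotation as R;print(R.from_quat(s["tcp_rot"]).as_matrix().round(3))
E
```

```text
top [[0.6897, 0.0638], [0.5622, -0.061], [0.5612, 0.1833], [0.4383, 0.0604]] mean [0.5628 0.0616]
deck circle ((0.5649173259735107, 0.0612911656498909), 0.13703133165836334) z 0.0285
tin 143 [0.5226 0.0026 0.0548] [0.546  0.0524 0.0622] [0.116 0.14  0.03 ]
arrow 54 [0.4248 0.1153 0.0116]
bench max right side 0.10488743781928642
side [[0.557, -0.0384], [0.6783, 0.0817], [0.4358, 0.0792], [0.5568, 0.2016]] mean [0.557 0.081]
deck circle ((0.5624946355819702, 0.06004887819290161), 0.13962405920028687) z 0.029
tin 181 [0.512  0.0187 0.0542] [0.5122 0.0152 0.0529] [0.057 0.057 0.009]
arrow 42 [0.4215 0.1158 0.0115]
bench max right side 0.10514566081201347
0.1 [0.21093624 0.53465998 0.20816134] [ 1.86783142e-01  9.82401029e-01 -4.97264933e-04 -1.67207912e-04]
[[-0.93   0.367 -0.001]
 [ 0.367  0.93  -0.001]
 [ 0.    -0.001 -1.   ]]
```

```bash
python3 -m inch '[[0.15,-0.15,0,0],[0.3,-0.3,0,0],[0.4,-0.45,0,0],[0.5,-0.6,0,0],[0.6,-0.7,0,0]]' 0
```

```text
time: 0.72
tool_pos: [0.4151, 0.2966, 0.2086]
tcp_rot: [0.187, 0.982, -0.0, -0.0]
ft_force: [0.9, 0.9, 0.3]
grip_width: -0.0001
grip_force: 0.0
```

```bash
python3 -m inch '[[0.07,-0.13,0,0.1],[0.14,-0.26,0,0.2],[0.21,-0.39,0,0.24],[0.28,-0.52,0,0.24],[0.35,-0.65,0,0.24]]' 0; python3 -m inch '[[0.07,-0.13,0,0],[0.14,-0.24,0,0],[0.14,-0.25,0,0],[0.14,-0.25,0,0],[0.14,-0.25,0,0]]' 0
python3 - <<'E'
from h import *
c=bot.camera("wrist");cv2.imwrite("pics/w1.png",c["color"])
E
```

```text
time: 1.35
tool_pos: [0.555, 0.0365, 0.2085]
tcp_rot: [-0.0, 1.0, 0.0, -0.0]
ft_force: [-0.0, 0.8, 0.0]
grip_width: -0.0001
grip_force: 0.0
time: 1.98
tool_pos: [0.61, -0.0604, 0.2089]
tcp_rot: [-0.001, 1.0, 0.0, 0.0]
ft_force: [-0.1, 0.1, -0.3]
grip_width: -0.0002
grip_force: 0.0
```

View pics/w1.png

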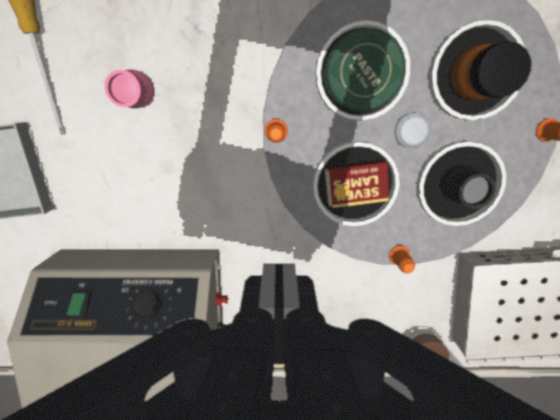

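The wrist view shows the right peg at (276,131), the hub at (412,130), the tin at (365,69) and the matchbox at (360,183). The landing spot behind the right peg is free.

```bash
python3 - <<'E'
from fit import *
c=bot.camera("wrist")
for n,u,v,z in(("hub",412,130,.036),("peg",276,128,.06),("peg1",399,249,.06),("peg3",543,130,.06),("tin",365,69,.054),("arrow?",0,0,.01)):
    print(n,world(c,u,v,z).round(4),world(c,u,v).round(4))
c=dict(np.load("top0.npz"))
print("hub top",world(c,248.5,201.5,.036),"tin top",world(c,267.3,218,.054))
E
python3 -m inch '[[0,-0.005,-0.1,0],[0,-0.005,-0.2,0],[0,-0.005,-0.3,0],[0,-0.005,-0.4,0],[0,-0.005,-0.415,0]]' 0
```

```text
hub [0.5627 0.0587 0.036 ] [0.5628 0.059  0.0353]
peg [ 0.5594 -0.0629  0.06  ] [ 0.5595 -0.0629  0.0587]
peg1 [0.6678 0.0503 0.06  ] [0.6791 0.0596 0.0338]
peg3 [0.5602 0.1592 0.06  ] [0.5625 0.1772 0.0344]
tin [0.5129 0.009  0.054 ] [0.5129 0.0092 0.0528]
arrow? [ 0.4549 -0.3044  0.01  ] [ 4.529e-01 -3.108e-01  4.000e-04]
hub top [0.5648847 0.0610354 0.036    ] tin top [0.51299065 0.01111056 0.054     ]
time: 2.7
tool_pos: [0.609, -0.0626, 0.0406]
tcp_rot: [-0.001, 1.0, 0.0, -0.002]
ft_force: [0.2, 0.0, 1.1]
grip_width: 0.0004
grip_force: 0.0
```

```bash
python3 - <<'E'
import numpy as np
c=np.array([.563,.061]);p=np.array([.609,-.0625])
f=lambda t:c+.1255*np.array([np.cos(np.radians(t)),np.sin(np.radians(t))])
y0=0;b=p.copy()
th=[285,281,277,273.5,270]+list(np.arange(266,216,-4))+[216,216]
for i in range(0,20,5):
    rows=[]
    for t in th[i:i+5]:
        q=f(t);y=min(0,t-279);rows.append([*((q-b)/.4).round(3),0,round((y-y0)/90,3)])
    print(th[i:i+5],rows);b=q;y0=y
E
```

```text
[285, 281, 277, 273.5, 270] [[np.float64(-0.034), np.float64(0.006), 0, 0.0], [np.float64(-0.055), np.float64(0.001), 0, 0.0], [np.float64(-0.077), np.float64(-0.003), 0, -0.022], [np.float64(-0.096), np.float64(-0.004), 0, -0.061], [np.float64(-0.115), np.float64(-0.005), 0, -0.1]]
[np.int64(266), np.int64(262), np.int64(258), np.int64(254), np.int64(250)] [[np.float64(-0.022), np.float64(0.001), 0, np.float64(-0.044)], [np.float64(-0.044), np.float64(0.003), 0, np.float64(-0.089)], [np.float64(-0.065), np.float64(0.007), 0, np.float64(-0.133)], [np.float64(-0.086), np.float64(0.012), 0, np.float64(-0.178)], [np.float64(-0.107), np.float64(0.019), 0, np.float64(-0.222)]]
[np.int64(246), np.int64(242), np.int64(238), np.int64(234), np.int64(230)] [[np.float64(-0.02), np.float64(0.008), 0, np.float64(-0.044)], [np.float64(-0.04), np.float64(0.018), 0, np.float64(-0.089)], [np.float64(-0.059), np.float64(0.029), 0, np.float64(-0.133)], [np.float64(-0.077), np.float64(0.041), 0, np.float64(-0.178)], [np.float64(-0.094), np.float64(0.054), 0, np.float64(-0.222)]]
[np.int64(226), np.int64(222), np.int64(218), 216, 216] [[np.float64(-0.016), np.float64(0.015), 0, np.float64(-0.044)], [np.float64(-0.031), np.float64(0.03), 0, np.float64(-0.089)], [np.float64(-0.046), np.float64(0.047), 0, np.float64(-0.133)], [np.float64(-0.052), np.float64(0.056), 0, np.float64(-0.156)], [np.float64(-0.052), np.float64(0.056), 0, np.float64(-0.156)]]
```

```bash
python3 -m inch '[[-0.034,0.006,0,0],[-0.055,0.001,0,0],[-0.077,-0.003,0,-0.022],[-0.096,-0.004,0,-0.06],[-0.115,-0.005,0,-0.1]]' 0; python3 -m inch '[[-0.022,0.001,0,-0.044],[-0.044,0.003,0,-0.089],[-0.065,0.007,0,-0.133],[-0.086,0.012,0,-0.178],[-0.107,0.019,0,-0.222]]' 0
python3 - <<'E'
from fit import *
c=bot.camera("wrist");cv2.imwrite("pics/w2.png",c["color"])
E
```

```text
time: 3.32
tool_pos: [0.5641, -0.0658, 0.0435]
tcp_rot: [0.08, 0.997, -0.0, 0.001]
ft_force: [-0.1, -0.6, -0.4]
grip_width: -0.0002
grip_force: 0.0
time: 3.95
tool_pos: [0.5212, -0.0581, 0.0434]
tcp_rot: [0.252, 0.968, -0.0, 0.001]
ft_force: [-0.2, 0.4, -0.8]
grip_width: -0.0001
grip_force: 0.0
```

View pics/w2.png

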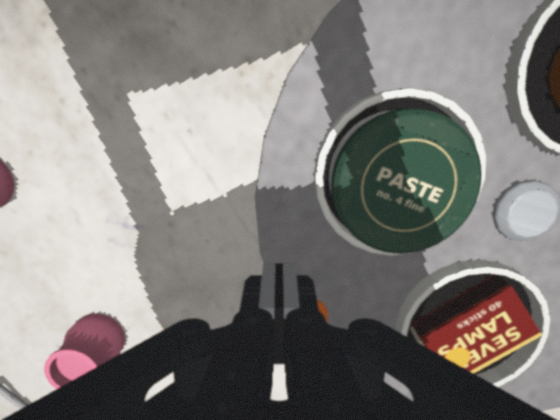

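The tin is at (405,180) and a bit of orange peg shows right of the fingers at (322,308). The fingers may have slid past the outside of the peg, so I'll measure.

```bash
python3 - <<'E'
from fit import *
c=bot.camera("wrist")
print("tin",world(c,405,180,.054),"hub",world(c,528,210,.036),"peg",world(c,322,308,.05),world(c,322,308))
for n in("top","side"):
    c=bot.camera(n);print(n,fit(c).round(4).tolist())
    k=c["color"][130:280,170:330] if n=="top" else c["color"][190:300,180:330]
    cv2.imwrite(f"pics/{n}1.png",cv2.resize(k,None,fx=4,fy=4))
E
```

```text
tin [0.50973379 0.00966883 0.054     ] hub [0.5594595  0.05952111 0.036     ] peg [ 0.55026958 -0.05044637  0.05      ] [ 0.56115981 -0.05381954  0.03224668]
top [[0.6897, 0.0638], [0.561, 0.1833]]
side [[0.6783, 0.0817], [0.4356, 0.0785], [0.5568, 0.2016]]
```

View pics/top1.png

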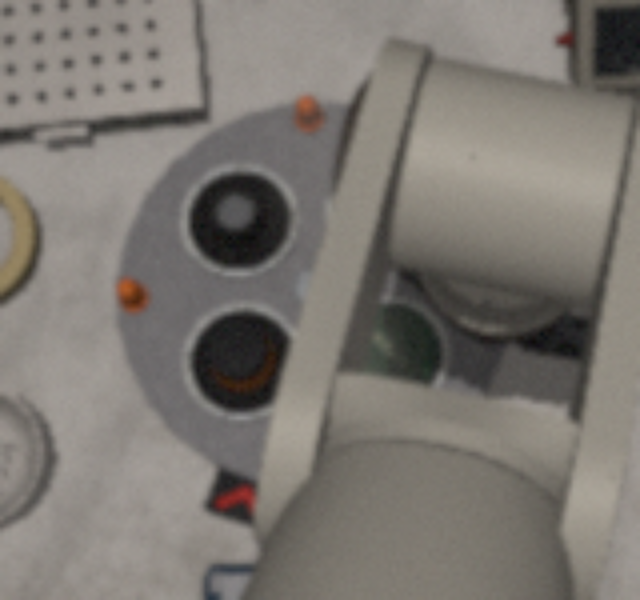

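```bash
python3 - <<'E'
from fit import *
s=bot.read_state();c=bot.camera("wrist")
p=c["T"][:3,:3].T@(s["tool_pos"]-c["T"][:3,3]);K=c["K"]
print("tcp",s["tool_pos"],"px",K[0,0]*p[0]/-p[2]+K[0,2],K[1,2]+K[1,1]*p[1]/p[2],"depth",-p[2])
P=cloud(c)
for v in range(250,340,8):print(v,[(P[v,u].round(3).tolist()) for u in(250,272,288,306)])
m=(c["depth"]<.19)&(c["depth"]>0);q=P[m&(P[...,2]<.1)];print(len(q),q.min(0),q.max(0))
print(s["ft_force"],s["wrist_torque"],s["joint_pos"])
E
```

```text
tcp [ 0.52182898 -0.05819163  0.04329575] px 278.99866074567905 260.3047188058873 depth 0.180425209845117
250 [[0.526, -0.08, -0.001], [0.521, -0.062, 0.028], [0.525, -0.055, 0.028], [0.53, -0.046, 0.029]]
258 [[0.53, -0.083, 0.0], [0.526, -0.065, 0.027], [0.529, -0.057, 0.029], [0.534, -0.048, 0.028]]
266 [[0.535, -0.086, -0.001], [0.511, -0.055, 0.072], [0.513, -0.05, 0.073], [0.538, -0.05, 0.028]]
274 [[0.539, -0.089, -0.001], [0.51, -0.055, 0.081], [0.513, -0.05, 0.08], [0.543, -0.053, 0.027]]
282 [[0.511, -0.065, 0.077], [0.511, -0.055, 0.086], [0.514, -0.05, 0.086], [0.521, -0.046, 0.078]]
290 [[0.51, -0.064, 0.085], [0.511, -0.055, 0.092], [0.513, -0.05, 0.092], [0.52, -0.046, 0.085]]
298 [[0.511, -0.064, 0.09], [0.511, -0.055, 0.097], [0.513, -0.05, 0.097], [0.52, -0.046, 0.091]]
306 [[0.511, -0.064, 0.096], [0.511, -0.055, 0.103], [0.513, -0.05, 0.102], [0.52, -0.047, 0.096]]
314 [[0.506, -0.059, 0.11], [0.513, -0.056, 0.103], [0.512, -0.05, 0.109], [0.514, -0.045, 0.11]]
322 [[0.507, -0.06, 0.113], [0.511, -0.055, 0.111], [0.512, -0.05, 0.113], [0.515, -0.045, 0.113]]
330 [[0.507, -0.06, 0.116], [0.513, -0.056, 0.111], [0.513, -0.05, 0.116], [0.515, -0.046, 0.116]]
338 [[0.508, -0.06, 0.12], [0.516, -0.057, 0.112], [0.513, -0.051, 0.119], [0.515, -0.046, 0.12]]
81073 [ 0.34748789 -0.13312607 -0.00319423] [0.6110206  0.10283711 0.09998423]
[-0.09347144 -0.42190323 -0.06985621] [ 0.03896603 -0.01422304  0.00779478] [-2.57753636e-01  1.62701807e-01  1.77166458e+00 -1.56178396e-04
  1.20609258e+00 -1.32462408e+00]
```

View pics/side1.png

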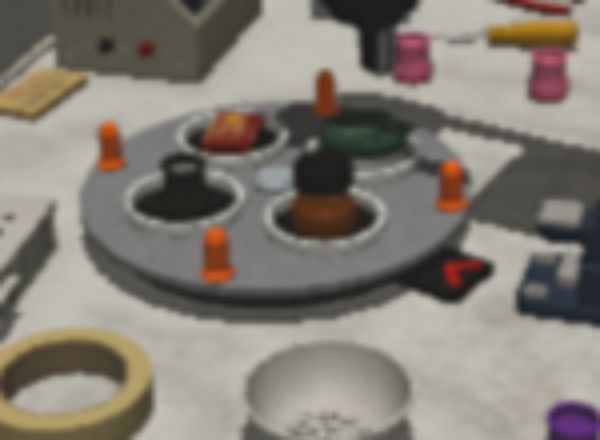

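The side crop shows the fingertips ending at (377,70), well above the deck, with all pegs where they started. The wrist depth also puts the tips near z = 0.07 rather than the reported 0.043, so they passed over the peg. I'll check by triangulating.

```bash
python3 - <<'E'
from fit import *
c=bot.camera("side");K=c["K"]
for X in([.5175,-.058,.043],[.5175,-.058,.069],[.562,-.062,.06],[.562,-.062,.03]):
    p=c["T"][:3,:3].T@(np.array(X)-c["T"][:3,3]);u,v=K[0,0]*p[0]/-p[2]+K[0,2],K[1,2]+K[1,1]*p[1]/p[2]
    print(X,(u,v),"crop",(u-180)*4,(v-190)*4)
P=cloud(c)
for v in range(198,216,2):print(v,P[v,270:279:2].round(3).tolist())
E
```

```text
[0.5175, -0.058, 0.043] (np.float64(275.37826333528085), np.float64(215.00510297818093)) crop 381.5130533411234 100.02041191272372
[0.5175, -0.058, 0.069] (np.float64(275.3651796106179), np.float64(207.13106057136534)) crop 381.4607184424715 68.52424228546136
[0.562, -0.062, 0.06] (np.float64(261.4752147846927), np.float64(207.82947412894953)) crop 325.9008591387708 71.31789651579811
[0.562, -0.062, 0.03] (np.float64(261.6290371075277), np.float64(216.7692527427311)) crop 326.5161484301109 107.07701097092445
198 [[0.531, -0.047, 0.102], [0.525, -0.048, 0.102], [0.519, -0.049, 0.102], [0.513, -0.05, 0.102], [0.509, -0.058, 0.1]]
200 [[0.53, -0.044, 0.097], [0.524, -0.043, 0.098], [0.519, -0.048, 0.096], [0.514, -0.053, 0.095], [0.509, -0.056, 0.094]]
202 [[0.53, -0.044, 0.09], [0.524, -0.043, 0.091], [0.519, -0.049, 0.089], [0.513, -0.049, 0.09], [0.509, -0.058, 0.087]]
204 [[0.532, -0.051, 0.081], [0.525, -0.048, 0.083], [0.519, -0.049, 0.083], [0.513, -0.047, 0.084], [0.509, -0.058, 0.08]]
206 [[0.532, -0.051, 0.074], [0.524, -0.045, 0.078], [0.519, -0.047, 0.077], [0.512, -0.046, 0.078], [0.509, -0.055, 0.075]]
208 [[0.57, -0.19, 0.003], [0.526, -0.052, 0.068], [0.519, -0.048, 0.07], [0.514, -0.051, 0.069], [0.543, -0.191, 0.005]]
210 [[0.566, -0.175, 0.002], [0.56, -0.177, 0.002], [0.553, -0.176, 0.003], [0.548, -0.185, -0.0], [0.541, -0.182, 0.002]]
212 [[0.562, -0.158, 0.003], [0.557, -0.165, 0.0], [0.55, -0.166, 0.001], [0.542, -0.162, 0.003], [0.538, -0.17, 0.0]]
214 [[0.559, -0.147, 0.001], [0.553, -0.149, 0.001], [0.545, -0.146, 0.003], [0.541, -0.157, -0.001], [0.533, -0.15, 0.003]]
```

Two views agree that the real tips sit about 24 mm above the reported TCP, at about 0.067 m, so they cleared the 60 mm pegs and nothing was moved. I'll go back over the peg, lower by that much and push again.

```bash
python3 -m inch '[[0,0,0.05,0],[0.07,-0.015,0.05,0.1],[0.14,-0.015,0.05,0.2],[0.22,-0.011,0.05,0.32],[0.22,-0.011,0.05,0.32]]' 0; python3 -m inch '[[0,0,0,0],[0,0,-0.04,0],[0,0,-0.08,0],[0,0,-0.115,0],[0,0,-0.115,0]]' 0
python3 - <<'E'
from fit import *
c=bot.camera("side");P=cloud(c);q=P[(abs(P[...,0]-.609)<.02)&(abs(P[...,1]+.06)<.02)&(P[...,2]>.03)&(P[...,2]<.1)]
print(len(q),q.min(0),np.percentile(q[:,2],[1,5]))
c=bot.camera("wrist");P=cloud(c);q=P[240:300,255:305].reshape(-1,3);q=q[(q[:,2]>.032)&(q[:,2]<.09)];print(len(q),q.min(0),q.max(0))
E
```

```text
time: 4.88
tool_pos: [0.6111, -0.0624, 0.0621]
tcp_rot: [-0.001, 1.0, -0.0, -0.0]
ft_force: [-0.9, 0.1, -0.9]
grip_width: -0.0002
grip_force: 0.0
time: 5.5
tool_pos: [0.6087, -0.0622, 0.015]
tcp_rot: [0.001, 1.0, 0.0, -0.001]
ft_force: [-0.2, -0.2, -0.1]
grip_width: -0.0003
grip_force: 0.0
117 [ 0.59342176 -0.07015327  0.03014284] [0.03026415 0.03087103]
1643 [ 0.59712322 -0.07202548  0.04133658] [ 0.60307924 -0.05208565  0.07208677]
```

```bash
python3 -m inch '[[-0.034,0.006,0,0],[-0.055,0.001,0,0],[-0.077,-0.003,0,-0.022],[-0.096,-0.004,0,-0.06],[-0.115,-0.005,0,-0.1]]' 0
python3 - <<'E'
from fit import *
c=bot.camera("wrist");cv2.imwrite("pics/w3.png",c["color"])
E
```

```text
time: 6.22
tool_pos: [0.5632, -0.0646, 0.017]
tcp_rot: [0.081, 0.997, -0.0, 0.0]
ft_force: [0.9, 0.5, 0.3]
grip_width: -0.0005
grip_force: 0.7
```

View pics/w3.png

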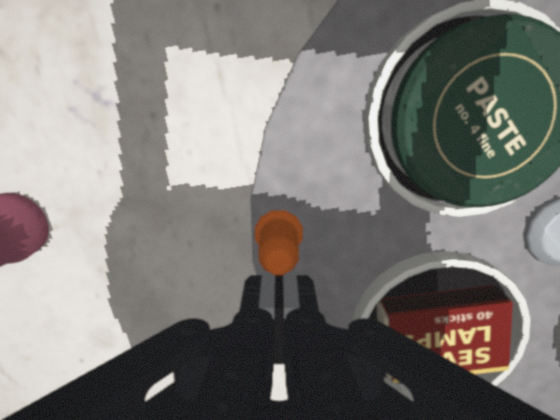

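The peg at (280,240) is now centred ahead of the fingertips and the deck is turning, so I'll continue.

```bash
python3 -m inch '[[-0.022,0.001,0,-0.044],[-0.044,0.003,0,-0.089],[-0.065,0.007,0,-0.133],[-0.086,0.012,0,-0.178],[-0.107,0.019,0,-0.222]]' 0; python3 -m inch '[[-0.02,0.008,0,-0.044],[-0.04,0.018,0,-0.089],[-0.059,0.029,0,-0.133],[-0.077,0.041,0,-0.178],[-0.094,0.054,0,-0.222]]' 0; python3 -m inch '[[-0.016,0.015,0,-0.044],[-0.031,0.03,0,-0.089],[-0.046,0.047,0,-0.133],[-0.052,0.056,0,-0.156],[-0.052,0.056,0,-0.156]]' 0
python3 - <<'E'
from fit import *
c=bot.camera("wrist");cv2.imwrite("pics/w4.png",c["color"])
c=bot.camera("side");P=cloud(c);ce=np.array([.563,.061])
for a,u in comps(c,(3,130,90),(20,255,255),12):
    p=world(c,*u,z=.044)[:2]-ce
    if .1<np.hypot(*p)<.15: print("peg",np.degrees(np.arctan2(p[1],p[0]))%360,np.hypot(*p))
c0=dict(np.load("side0.npz"))
for cc in(c0,c):
    for a,u in comps(cc,(45,60,20),(90,255,200),15): 
        p=world(cc,*u,z=.054);d=p[:2]-ce;print("green",a,p,np.degrees(np.arctan2(d[1],d[0]))%360,np.hypot(*d))
E
```

```text
time: 6.9
tool_pos: [0.5206, -0.057, 0.0169]
tcp_rot: [0.252, 0.968, -0.0, 0.0]
ft_force: [1.9, -0.2, 0.5]
grip_width: 0.0001
grip_force: 0.7
time: 7.52
tool_pos: [0.483, -0.0353, 0.0169]
tcp_rot: [0.416, 0.909, -0.0, 0.0]
ft_force: [2.0, -1.0, -0.1]
grip_width: -0.0002
grip_force: 0.7
time: 8.15
tool_pos: [0.4622, -0.0127, 0.0169]
tcp_rot: [0.523, 0.852, 0.0, 0.0]
ft_force: [0.3, -0.6, 0.6]
grip_width: -0.0001
grip_force: 0.0
peg 297.56849476440846 0.11808400497696205
peg 204.49732717599142 0.12251403640042995
peg 28.958020303352477 0.12478327560559524
peg 116.25174510866202 0.12829939569851256
green 20 [ 0.74246805 -0.32405837  0.054     ] 294.98928990883 0.4248278850107959
green 107 [0.51450659 0.02067627 0.054     ] 219.74453704224527 0.0630683287238305
green 20 [ 0.74136867 -0.32153691  0.054     ] 294.9986194924278 0.4220780347418414
green 157 [0.49393288 0.09065148 0.054     ] 156.76547286006857 0.07516300640137616
```

View pics/w4.png

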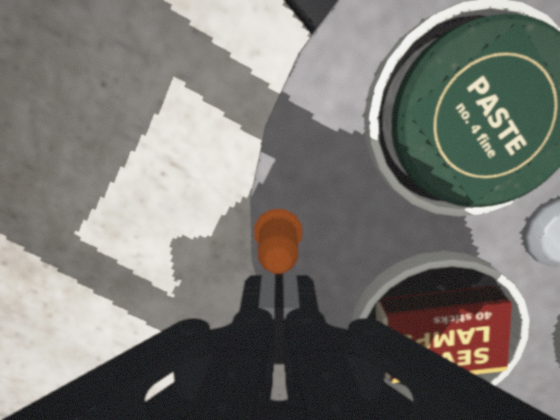

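The wrist view shows the peg still centred ahead of the tips and the tin at about (485,110). The pegs have turned about 63.5° of the 66.4° wanted. Checking the tin against the arrow before the final nudge.

```bash
python3 - <<'E'
from fit import *
ce=np.array([.563,.061]);ar=np.array([.423,.1155]);d=(ar-ce)/np.linalg.norm(ar-ce)
c=bot.camera("wrist");P=cloud(c);hsv=cv2.cvtColor(c["color"],cv2.COLOR_BGR2HSV)
m=(cv2.inRange(hsv,(60,60,15),(90,255,200))>0)&(abs(P[...,2]-.053)<.006)
q=P[m][:,:2].astype(np.float32);o,r=cv2.minEnclosingCircle(q);print(o,r)
for t in(np.array(o),):
    e=t-ce;print("along",e@d,"y_base",-(d[0]*e[1]-d[1]*e[0]),"ang",np.degrees(np.arctan2(e[1],e[0]))%360,"goal",np.degrees(np.arctan2(d[1],d[0]))%360)
for n in("top","side"):
    for f in (dict(np.load(f"{n}0.npz")),bot.camera(n)):
        pa=fit(f); 
        if len(pa): 
            p=pa-(ce if n=="top" else np.array([.557,.081]));print(n,(np.degrees(np.arctan2(p[:,1],p[:,0]))%90).round(1))
E
```

```text
(0.4746079444885254, 0.05135708302259445) 0.0658634677529335
along 0.07887262566918507 y_base -0.04105179953942755 ang 186.22592341197233 goal 158.7297475422397
top [ 1.3 89.6  0.9  0.3]
top [28.  26.5 27.7]
side [0.  0.3 0.8 0.1]
side [26.8 26.8 26.5 26.9]
```

About 3.3° remain by both cameras. I'll nudge 3°, back off, rise and move clear.

```bash
python3 -m inch '[[-0.003,0.004,0,-0.011],[-0.006,0.009,0,-0.022],[-0.009,0.013,0,-0.033],[-0.009,0.013,0,-0.033],[-0.009,0.013,0,-0.033]]' 0; python3 -m inch '[[0.01,-0.02,0,0],[0.03,-0.05,0,0],[0.04,-0.07,0.05,0],[0.04,-0.07,0.2,0],[0.04,-0.07,0.35,0]]' 0;  python3 -m inch '[[0,-0.1,0.1,0],[-0.05,-0.25,0.1,0],[-0.1,-0.4,0.1,0],[-0.15,-0.5,0.1,0],[-0.15,-0.5,0.1,0]]' 0
python3 - <<'E'
from fit import *
ce=np.array([.563,.061])
for n in("top","side"):
    c=bot.camera(n);pa=fit(c);p=pa-(ce if n=="top" else np.array([.557,.081]));print(n,(np.degrees(np.arctan2(p[:,1],p[:,0]))%90).round(1))
    k=c["color"][130:280,170:330] if n=="top" else c["color"][190:300,180:330]
    if n=="top":cv2.imwrite(f"pics/{n}2.png",cv2.resize(k,None,fx=4,fy=4))
E
```

```text
time: 9.02
tool_pos: [0.4588, -0.0075, 0.0167]
tcp_rot: [0.545, 0.838, -0.0, -0.0]
ft_force: [-0.4, 0.1, -0.1]
grip_width: 0.0001
grip_force: 0.0
time: 9.65
tool_pos: [0.4749, -0.0364, 0.1583]
tcp_rot: [0.546, 0.838, -0.0, -0.0]
ft_force: [1.6, -0.4, -0.5]
grip_width: -0.0003
grip_force: 0.0
time: 10.28
tool_pos: [0.4136, -0.2388, 0.1966]
tcp_rot: [0.547, 0.837, -0.0, -0.0]
ft_force: [0.8, 0.7, 0.3]
grip_width: -0.0002
grip_force: 0.0
top [25.1 23.7 24.9 24.5]
side [23.9 24.3 23.8 24.3]
```

View pics/top2.png

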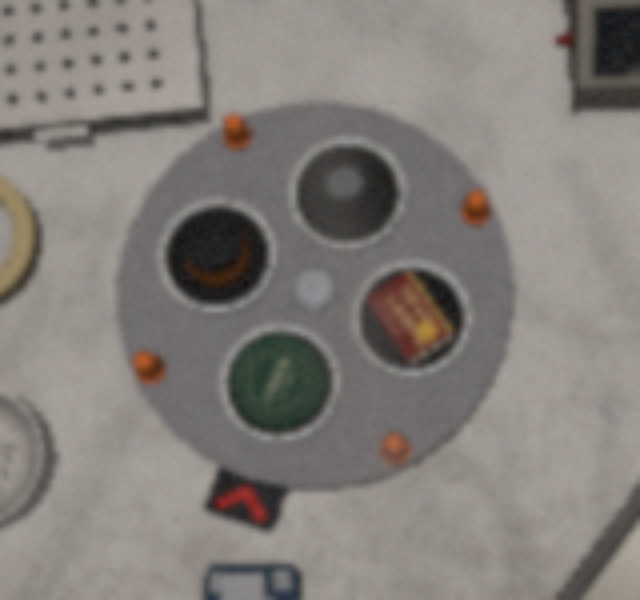

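The view shows the hub at (313,289), the tin at (279,382) and the arrow at (243,502), all in line. The cup is at 159.3° against 158.7° wanted, and everything is upright and untouched.

```bash
python3 -m inch '[[0,0,0,0],[0,0,0,0],[0,0,0,0],[0,0,0,0],[0,0,0,0]]' 0; python3 -c "
from workcell import bot
print(bot.finish_job())"
```

```text
time: 11.0
tool_pos: [0.4149, -0.2354, 0.1967]
tcp_rot: [0.545, 0.838, -0.0, -0.0]
ft_force: [0.6, 0.1, -0.2]
grip_width: 0.0
grip_force: 0.0
the job is handed in; nothing more can be done
None
```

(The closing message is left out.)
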